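# Set the dish under the extract press's spout and give the screw one turn

### The arm

A 6-joint arm with a two-finger parallel gripper is mounted at the origin on a cart in front of the work surface, level with it; the furniture and walls round the work are solid. World frame = base frame: x ahead of the robot, y to its left, z up, the work surface at z = 0. Lengths are in m, angles in rad, forces in N, time in s.
With the tool pointing down it reaches from about 0.25 to 0.775 m from the base axis. Payload 8.9 kg.
Tool frame: the origin (TCP) lies at the very end of the fingers, on their centre line; the grasp point (between the pads) lies 19 mm behind it (ctrl.tcp_to_grasp is the distance from the TCP to the grasp point, in m); x points along the fingers, y is the direction in which the jaws open and shut, and the axes are right-handed (so a half turn about x gives the same grasp; the last joint's range is limited). The gripper opens to 85 mm and grips with 20 to 120 N. Pads are 22 mm wide; open, the fingers measure 114 mm over their backs; the gripper's body (76 mm by 85 mm) begins 54 mm behind the grasp point. The pads swing forward as they close: fully open they stand 13 mm farther back than shut.
Start: joints at [1.007, 0.291, -0.153, 1.127, 0, 1.431], TCP at [0.216, 0.478, 0.231] pointing down, gripper open.
Joint ranges: [-2.52, 2.52], [-0.91, 1.74], [-1.3, 1.37], [-1.96, 2.02], [-1.52, 1.47], [-3.14, 3.14]. Speed limits (rad/s): [2.22, 2.22, 2.79, 3.14, 3.14, 3.14].

### API

Orientations are given as a unit quaternion [x, y, z, w].
In Python, from rig import ctrl gives the robot as it stands.
- The arm moves only by the shell command python3 -m jog 'ROWS' [OPENING] [FORCE]. ROWS is a JSON object of lists of equal length, an entry for each row: "translation": the shift along the tool's x, y, z in units of 40 mm (1.0 is 40 mm), a list of three; "twist": the turn about the tool's x in units of 8 degrees (1.0 is 8 degrees). In form: {"translation": [[dx, dy, dz], ...], "twist": [twist, ...]}. A call has 1 to 12 rows; each row shifts and turns the commanded pose from where the row before left it, along the tool's axes as they then stand; what a row does not reach is not made up. A row lasts 1/10 s, in which the tool goes at most 50 mm and 8.59 degrees, less where a joint would pass 70% of its speed; a pose out of reach is approached as far as the arm can. A call is refused whole if a number of a shift passes 1 or a number of a turn 1, either way. A call with a gripper value outside its range is refused whole. OPENING is the closure, from -1 (fully open) to 1 (shut), so that 0 is half open, set as the call begins (- or left out, the last holds). The fingers move at their own pace and stop on an object; FORCE is the grip in N (left out, the last holds). Time passes only in rows, so rows that do not move let the fingers close. It gives the time, the measured TCP pose, the force and the opening at its end, in the units of the state.
- ctrl.state(): the state, without advancing time (a new reading comes with each control period).
- ctrl.capture(name): name is "side" or "top" or "wrist"; returns a dict with "frame" (400x640x3 uint8, red, green, blue), "depth" (400x640 float32, m along the optical axis (not along the pixel's ray), 0 where there is no reading), "fx", "fy", "cx", "cy" (pixels), "R" (3x3) and "t" (3): a world point X has camera coordinates R X + t. Camera axes: x right, y down, z forward; pixel columns grow to the right and rows downward; lengths in m; the calibration is good to about 2 mm. A picture is of the moment at which its call begins.
- ctrl.finish_job(): hands the job in, once; it reports no verdict.
The state is a dict: "time_s": time; "qpos": joint angles; "qd": joint speeds; "joint_efforts": joint torques, N m; "position": TCP position; "tool_rot": TCP orientation; "ft_force": force on the tool from outside, world axes, zero at the start; "torque": the same for the moment, N m; "width": opening from 0.0 (shut) to 1.0 (fully open).
Only numpy, scipy, OpenCV 4.12 (cv2) and the standard library are available. Lean on these libraries where they do the work, as an engineer would, in place of code of your own. Each camera call takes 0.05 s, during which the arm holds its last target.

### The job

The press is due for its next step: first push the white dish along the bench until it stands centred under the lip of the press's spout, then push the hand wheel round by its upright handle, clockwise as seen from above, through exactly one full turn, no further, so that the handle ends where it began. Use only the fingertips or the outside of the fingers: slide the dish without gripping, lifting or tipping it, push gently, never grip the handle, and leave the timer, stopper and flask where they stand.

Things in the scene. Friction and masses are not known exactly. Their poses are not given: they have to be found in the camera images.
- press: Fixed steel screw press. Origin: underside of its base, on the vertical screw axis. Base 260 (x) x 150 (y), top z 18; columns 18 dia at x +-108, cap nuts to z 204; round tray 172 dia at z 58-82; slotted basket 120 dia to z 140; beam along x at z 166-186, boss to z 195. Spout points along the press's -y. Turned on the bench by up to 20 degrees
- spout_lip (a point): Underside of the spout's outer end, 140 mm from the screw axis along the press's -y, 64 mm above the bench. The spout is an open channel 28 wide and 60 long; near the lip its side walls reach 76 mm above the bench
- dish: Loose white porcelain dish, round, 100 dia, 45 high, straight 4 mm walls, about 0.3 kg; origin at the centre of its underside, z up. Starts 95 to 140 mm from the spout lip on the side away from the press, up to 40 mm off the spout's line. Pushed at the side it slides (3 N or less) and stops where left
- wheel (a joint): Hand wheel angle, rad, growing clockwise seen from above; one turn is 6.283. Starts anywhere from 0 to 6.2 (reading at the start is the reference), range -3 to 14.5. At 0 the handle stands on the press's -x side of the axis. Takes 3 to 4 N at the handle; friction holds it where it is left, no coasting
- wheel_hub (a point): Top of the nut in the middle of the hand wheel, on the screw axis, 20 mm above the rim plane. Aluminium rim, 150 mm dia at the centre of its 15 mm bar, three spokes. The wheel sinks 8 mm per turn with the screw; rim plane 228 mm above the bench at reading 0, 1.27 mm lower per rad
- handle: Upright black revolving handle on the wheel's rim, 75 mm from the axis, 25 mm in diameter at its middle, 56 mm tall; origin at its lower end, 10 mm above the rim plane, z up along it. It spins freely on its pin, so only its position matters
- handle_top (a point): Centre of the handle's rounded top end, 66 mm above the rim plane (about 275 to 295 mm above the bench)
- plate_centre (a point): Middle of the round pressing plate (106 dia) inside the basket, on the screw axis; it goes down 8 mm for one clockwise turn of the wheel and does not rotate
- timer: Loose bystander: small white timer standing on the bench at the left front of the press, 28 x 66 x 62 mm, origin under its middle
- stopper: Loose bystander: white hex-headed stopper, 27 dia, 24 tall, on the bench at the right front, origin under its middle
- flask: Loose bystander: clear conical flask, 84 dia, 162 tall, left of the press, origin under its middle
Not all that is in view belongs to the job. Of the things like the dish, leave any that is blue; of the rest the smaller one is meant.

How it is judged:
On the way, in this order (a step that is already met when the one before it is completed fails the run):
1. the dish stands under the spout lip, its centre within 30 mm of it (horizontal distance between dish and spout_lip below 0.03 m), for 0.2 s.
2. the wheel is past a quarter turn, a finger pushing its handle (distance of plate_centre from where it was at the start of the episode above 0.002 m and contact force between the fingers and handle above 0.3 N).
3. the wheel is past three quarters of a turn, a finger pushing its handle (distance of plate_centre from where it was at the start of the episode above 0.006 m and contact force between the fingers and handle above 0.3 N).
At the end, for the whole second after the job is handed in: The wheel rests one full turn clockwise from where it started, within 15 degrees (so the pressing plate is 8 mm lower, within 0.34 mm), and the dish stands flat on the bench with its centre within 30 mm, seen from above, of the spout lip (distance of plate_centre from where it was at the start of the episode between 0.00766 and 0.00834 m and value of joint wheel above 5.9 rad and velocity of joint wheel between -0.05 and 0.05 rad/s and horizontal distance between dish and spout_lip below 0.03 m and height (world z) of dish below 0.004 m and angle between dish's own z axis and vertical below 0.05 rad and linear speed of dish below 0.01 m/s); the robot touches nothing.
It fails at once if the wheel is turned while the dish is not under the spout (distance of plate_centre from where it was at the start of the episode above 0.0008 m and horizontal distance between dish and spout_lip above 0.035 m).
It fails at once if the wheel is driven more than 45 degrees past one turn (distance of plate_centre from where it was at the start of the episode above 0.009 m).
It fails at once if the dish is lifted or tipped (height (world z) of dish above 0.008 m or angle between dish's own z axis and vertical above 0.12 rad).
It fails at once if the dish or the handle is gripped or shoved hard (over 28 N from the fingers) (contact force between the fingers and dish above 28 N or contact force between the fingers and handle above 28 N).
It fails at once if the timer, stopper or flask is moved by more than 20 mm (distance of any of timer, stopper, flask from where it was at the start of the episode above 0.02 m).
It also fails if it takes over 72 s, if anything falls off the work surface, if the arm or the gripper's body presses on something with over 40 N, if the wrist force passes 120 N, or if a joint passes its speed limit or range.

## Working session

There is one attempt and no reset: what is moved stays moved. The work goes in short steps, Python scripts to look and compute and a shell command to move; the robot and the scene stay as the last step left them, time stands still between calls to the robot, and variables do not carry over. Pictures are saved under pics/ and viewed, and the job is handed in when it is done.

```bash
ls; mkdir -p pics
python3 - <<'E'
from rig import ctrl
import cv2,numpy as np
s=ctrl.state();print({k:np.round(v,3).tolist() for k,v in s.items()})
for n in("top","side","wrist"):
    c=ctrl.capture(n);cv2.imwrite(f"pics/{n}0.png",c["frame"][:,:,::-1]);np.savez(f"{n}0.npz",**c)
    print(n,c["fx"],c["cx"],c["cy"],np.round(c["R"],3).tolist(),np.round(c["t"],3))
E
```

```text
pics
{'time_s': 0.0, 'qpos': [1.007, 0.291, -0.154, 1.127, 0.0, 1.431], 'qd': [-0.002, 0.001, 0.0, -0.0, 0.001, 0.0], 'joint_efforts': [-0.0, -53.714, 33.138, 0.016, -0.0, -0.0], 'position': [0.216, 0.478, 0.231], 'tool_rot': [0.149, 0.691, -0.149, 0.691], 'ft_force': [-0.225, 0.326, -0.097], 'torque': [-0.02, -0.045, 0.019], 'width': 0.999}
top 504.9441888155332 333.105839001955 197.82490888514624 [[0.114, -0.993, 0.003], [-0.971, -0.112, -0.209], [0.208, 0.022, -0.978]] [-0.009  0.536  1.692]
side 391.5625764520502 321.7813228191775 197.50043810449674 [[0.855, -0.519, 0.013], [-0.333, -0.568, -0.752], [0.398, 0.639, -0.659]] [-0.393  0.326  1.008]
wrist 325.45320622632875 322.60925439254555 200.82419805595163 [[0.413, 0.911, -0.002], [0.868, -0.393, 0.303], [0.275, -0.127, -0.953]] [-0.525 -0.038  0.381]
```

View pics/top0.png

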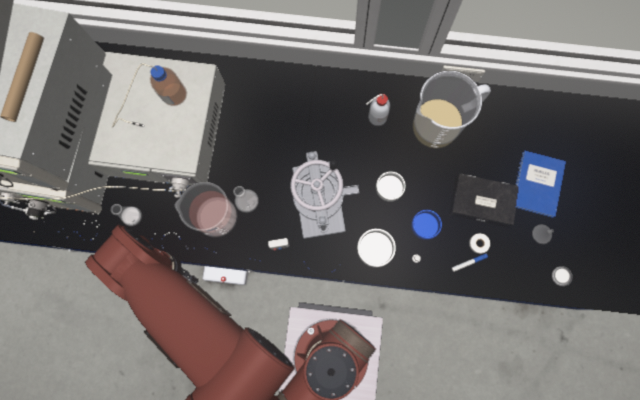

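View pics/side0.png

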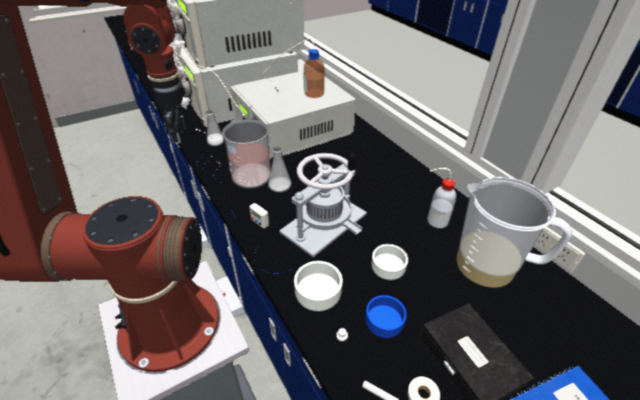

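View pics/wrist0.png

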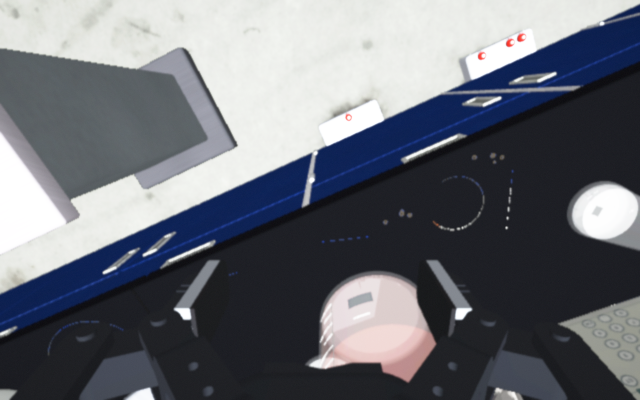

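Run:
```python
import cv2,numpy as np
a=cv2.imread("pics/top0.png")[135:255,230:430];b=cv2.imread("pics/side0.png")[140:290,250:430]
cv2.imwrite("pics/ztop0.png",cv2.resize(a,None,fx=4,fy=4,interpolation=cv2.INTER_CUBIC))
cv2.imwrite("pics/zside0.png",cv2.resize(b,None,fx=4,fy=4,interpolation=cv2.INTER_CUBIC))
```

```text
(no output)
```

View pics/ztop0.png

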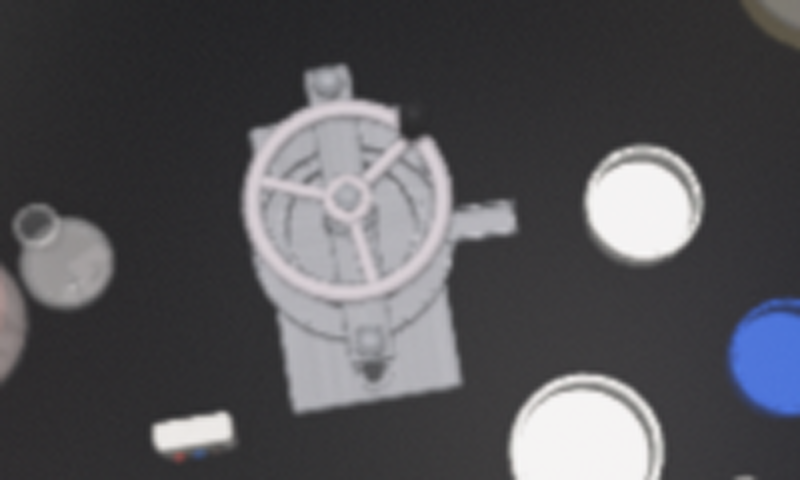

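View pics/zside0.png

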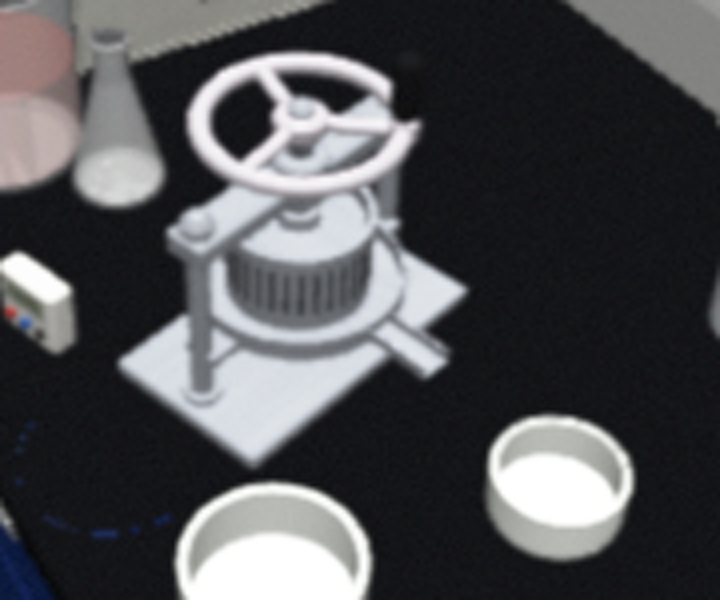

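```bash
cat > h.py <<'E'
import cv2,numpy as np
def load(n): return dict(np.load(n+".npz"))
def P(c): 
    K=np.array([[c["fx"],0,c["cx"]],[0,c["fy"],c["cy"]],[0,0,1]]);return K@np.c_[c["R"],c["t"]]
def tri(c1,p1,c2,p2):
    X=cv2.triangulatePoints(P(c1),P(c2),np.array(p1,float).reshape(2,1),np.array(p2,float).reshape(2,1));return (X[:3]/X[3])[:,0]
def ray(c,p,z):
    d=c["R"].T@np.array([(p[0]-c["cx"])/c["fx"],(p[1]-c["cy"])/c["fy"],1]);o=-c["R"].T@c["t"];return o+d*(z-o[2])/d[2]
def cloud(c):
    v,u=np.mgrid[:400,:640];z=c["depth"];q=np.stack([(u-c["cx"])/c["fx"]*z,(v-c["cy"])/c["fy"]*z,z],-1)
    return (q-c["t"])@c["R"]
E
python3 - <<'E'
from h import *
t,s=load("top0"),load("side0")
zt=lambda x,y:(230+(x+.5)/4-.5,135+(y+.5)/4-.5)
zs=lambda x,y:(250+(x+.5)/4-.5,140+(y+.5)/4-.5)
for n,a,b in[("hub",(347,197),(301,105)),("htop",(412,108),(408,58)),("spout L end corner",(517,230),(428,377)),("spout R",(514,203),(449,352)),
 ("base -x -y corner",(462,384),(252,466)),("base -x+y",(294,412),(119,363))]:
    print(n,np.round(tri(t,zt(*a),s,zs(*b)),4))
for nm,c in(("top",t),("side",s)):
    w=cloud(c);f=c["frame"].astype(int);m=(f.min(-1)>110)&(f.max(-1)-f.min(-1)<40)&(w[...,2]>.038)&(w[...,2]<.052)
    n,l,st,ce=cv2.connectedComponentsWithStats(m.astype(np.uint8))
    for i in range(1,n):
        if st[i,4]>25:
            q=w[l==i];(cx,cy),r=cv2.minEnclosingCircle(q[:,:2].astype(np.float32));print(nm,st[i,4],np.round([cx,cy,r],4),q[:,2].mean().round(4),ce[i].round(1))
E
```

```text
hub [0.532  0.1055 0.2399]
htop [0.5951 0.0627 0.2852]
spout L end corner [ 0.5611 -0.0335  0.0669]
spout R [ 0.5823 -0.0283  0.0777]
base -x -y corner [ 0.4297 -0.0014  0.0123]
base -x+y [0.3888 0.1411 0.0166]
top 30 [ 0.6454 -0.1302  0.0296] 0.0431 [388.2 173.1]
top 67 [ 0.604  -0.1434  0.0502] 0.0442 [389.3 191.1]
top 39 [0.4943 0.356  0.0348] 0.0445 [247.1 204.5]
top 36 [0.3982 0.7366 0.0272] 0.0448 [134.  215.8]
side 184 [0.0547 2.8706 0.2912] 0.0442 [65.5  9.9]
side 387 [1.0597 0.3347 0.3503] 0.0452 [414.9 144.1]
side 66 [0.4834 0.8362 0.0543] 0.0448 [226.3 115.7]
side 196 [0.7536 0.508  0.1684] 0.0452 [317.7 137.4]
side 45 [0.3929 0.7458 0.0251] 0.0451 [214.5 135.1]
side 115 [0.4186 0.4263 0.0655] 0.045 [251.2 177.4]
side 74 [0.4906 0.3534 0.0332] 0.0448 [278.3 179.8]
side 65 [ 0.8577 -0.0801  0.031 ] 0.0449 [438.7 216.2]
side 66 [ 1.0496 -0.3324  0.0249] 0.0453 [546.  241.3]
side 175 [ 0.6046 -0.1382  0.0523] 0.042 [389.1 258. ]
side 383 [ 1.0541 -0.4911  0.1108] 0.0448 [600.6 278. ]
side 141 [ 0.3843 -0.104   0.06  ] 0.0454 [317.3 268.6]
side 141 [ 0.3699 -0.1255  0.0604] 0.0451 [318.1 298. ]
```

Run:
```python
from h import *
from rig import ctrl
from scipy.spatial.transform import Rotation as Ro
R=Ro.from_quat(ctrl.state()["tool_rot"]).as_matrix();print(np.round(R,3))
t,s=load("top0"),load("side0")
# dish rim outer contour, rim plane z=.045, both views
for nm,c in(("top",t),("side",s)):
    f=c["frame"];m=((f.min(-1)>95)&(f.max(-1).astype(int)-f.min(-1)<40)).astype(np.uint8)
    n,l,st,ce=cv2.connectedComponentsWithStats(m)
    p={"top":(390,187),"side":(390,262)}[nm];i=l[p[1],p[0]];print(nm,st[i])
    print(" floor centroid ray", [np.round(ray(c,ce[i],z)[:2],4) for z in(0.005,.022,.045)])
    cn=max(cv2.findContours((l==i).astype(np.uint8),0,1)[0],key=cv2.contourArea)[:,0]
    q=np.array([ray(c,x,.045)[:2] for x in cn],np.float32)
    print(np.round(cv2.minEnclosingCircle(q),4) if 0 else cv2.minEnclosingCircle(q), cv2.minAreaRect(q))
    b=(f[...,2].astype(int)-f[...,0]>60).astype(np.uint8);n,l,st,ce=cv2.connectedComponentsWithStats(b)
    for i in range(1,n):
        if 300<st[i,4]<3000: print(" blue",ce[i],np.round(ray(c,ce[i],.02)[:2],3),st[i,4])
# timer/big dish
f=t["frame"]
for n,p in(("bigdish",(376,247)),("stopper",(416.5,258)),("timer",(278,243)),("bluedish",(427,224))): print(n,np.round(ray(t,p,.03)[:2],3))
```

```text
[[-0.001  0.412  0.911]
 [-0.001  0.911 -0.412]
 [-1.    -0.001 -0.   ]]
top [376 171  30  30 718]
 floor centroid ray [array([ 0.613 , -0.1452]), array([ 0.6087, -0.1437]), array([ 0.603 , -0.1416])]
((0.6026857495307922, -0.14137406647205353), 0.05498573184013367) ((0.6034228801727295, -0.14218617975711823), (0.10510483384132385, 0.10186659544706345), 5.552954196929932)
 blue [539.28410256 185.20564103] [ 0.671 -0.671] 1950
 blue [426.26146789 224.14984709] [ 0.485 -0.281] 654
side [ 372  244   37   36 1071]
 floor centroid ray [array([ 0.6175, -0.1279]), array([ 0.6068, -0.1379]), array([ 0.5923, -0.1514])]
((0.5933018922805786, -0.15002720057964325), 0.06645350158214569) ((0.5953263640403748, -0.1521259844303131), (0.1308256834745407, 0.1031915694475174), 53.2352409362793)
 blue [385.30392157 315.58053221] [ 0.486 -0.274] 1428
 blue [564.36111111 386.57692308] [ 0.72  -0.624] 1404
bigdish [ 0.384 -0.114]
stopper [ 0.362 -0.255]
timer [0.359 0.224]
bluedish [ 0.484 -0.282]
```

```bash
python3 -m jog '{"translation":[[-0.1,-0.72,0.45],[-0.1,-0.72,0.45],[-0.1,-0.72,0.45],[-0.1,-0.72,0.45],[-0.1,-0.72,0.45],[-0.1,-0.72,0.45],[-0.1,-0.72,0.45],[-0.1,-0.72,0.45],[-0.1,-0.72,0.45],[-0.1,-0.72,0.45]],"twist":[0,0,0,0,0,0,0,0,0,0]}' 1 20
python3 -m jog '{"translation":[[0,-0.72,0.45],[0,-0.72,0.45],[0,-0.72,0.45],[0,-0.72,0.45],[0,-0.72,0.45],[0,-0.72,0.45],[0,-0.72,0.45],[0,-0.72,0.45],[0,-0.72,0.45],[0,-0.72,0.45],[0,0,0]],"twist":[0,0,0,0,0,0,0,0,0,0,0]}'
```

```text
time_s: 1.15
position: [0.2614, 0.1405, 0.2714]
tool_rot: [0.149, 0.691, -0.149, 0.691]
ft_force: [0.6, 0.1, -0.3]
width: -0.001
time_s: 2.25
position: [0.3074, -0.1981, 0.271]
tool_rot: [0.15, 0.691, -0.15, 0.691]
ft_force: [-0.6, 0.9, 0.9]
width: -0.001
```

```bash
python3 -m jog '{"translation":[[0,0,0],[0,0,0],[0,0,0],[0,0,0],[0,0,0],[0,0,0],[0,0,0]],"twist":[0.9,0.9,0.9,0.9,0.9,0.9,0.8]}'
python3 -m jog '{"translation":[[0,0.8,0.35],[0,0.85,0.35],[0,0.85,0.35],[0,0.85,0.35],[0,0.85,0.35],[0,0.85,0.35],[0,0.85,0.35],[0,0.85,0.3],[0,0.8,0.3],[0,0,0]],"twist":[0,0,0,0,0,0,0,0,0,0]}'
python3 - <<'E'
from rig import ctrl
import cv2
from h import *
from scipy.spatial.transform import Rotation as Ro
print(np.round(Ro.from_quat(ctrl.state()["tool_rot"]).as_matrix(),3),ctrl.state()["qpos"])
for n in("top","wrist"):
    c=ctrl.capture(n);cv2.imwrite(f"pics/{n}1.png",c["frame"][:,:,::-1]);np.savez(f"{n}1.npz",**c)
E
```

```text
time_s: 2.95
position: [0.3068, -0.1941, 0.2712]
tool_rot: [0.427, 0.564, -0.427, 0.564]
ft_force: [0.4, 0.9, -0.2]
width: 0.001
time_s: 3.95
position: [0.6337, -0.2276, 0.269]
tool_rot: [0.425, 0.566, -0.425, 0.565]
ft_force: [-2.0, 0.5, -0.2]
width: -0.002
[[-0.001  0.961  0.278]
 [ 0.001  0.278 -0.961]
 [-1.    -0.001 -0.002]] [-4.53523914e-01  5.81803489e-01  3.98545916e-01  1.38918011e+00
  5.48070960e-04  8.35366432e-01]
```

View pics/wrist1.png

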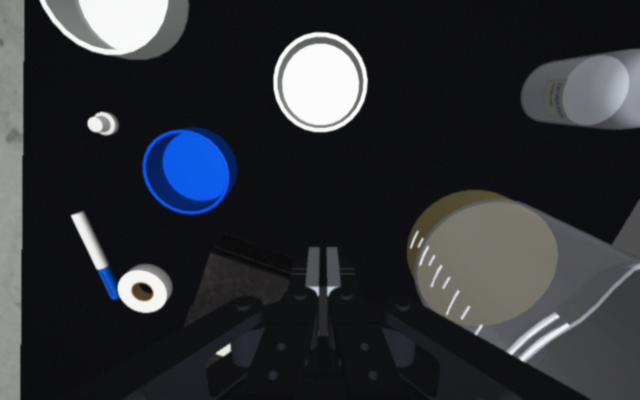

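View pics/top1.png

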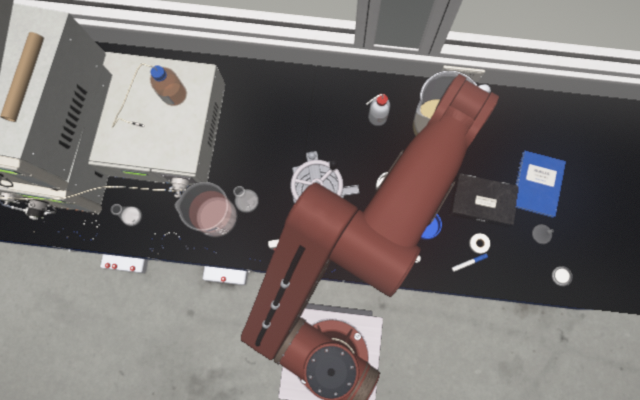

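Run:
```python
from h import *
t=load("top0");w=cloud(t);p=np.array([.630,-.232])
m=(w[...,2]>.03)&(w[...,2]<.4)&(np.hypot(w[...,0]-p[0],w[...,1]-p[1])<.2)&(t["depth"]>0)
q=w[m];d=np.hypot(q[:,0]-p[0],q[:,1]-p[1]);i=np.argsort(d)[::12][:14];print(np.round(np.c_[q[i],d[i]],3))
c=load("wrist1");f=c["frame"];mm=(f.min(-1)>60).astype(np.uint8);n,l,st,ce=cv2.connectedComponentsWithStats(mm);i=l[82,320]
cn=max(cv2.findContours((l==i).astype(np.uint8),0,1)[0],key=cv2.contourArea)[:,0]
r=np.array([ray(c,x,.045)[:2] for x in cn],np.float32);print(st[i],cv2.minEnclosingCircle(r),cv2.minAreaRect(r))
```

```text
[[ 0.614 -0.192  0.047  0.043]
 [ 0.607 -0.19   0.042  0.048]
 [ 0.593 -0.191  0.041  0.055]
 [ 0.648 -0.168  0.045  0.066]
 [ 0.572 -0.18   0.033  0.078]
 [ 0.565 -0.172  0.044  0.088]
 [ 0.562 -0.161  0.054  0.099]
 [ 0.559 -0.152  0.044  0.107]
 [ 0.559 -0.148  0.044  0.11 ]
 [ 0.531 -0.286  0.031  0.113]
 [ 0.556 -0.142  0.04   0.117]
 [ 0.509 -0.24   0.043  0.121]
 [ 0.525 -0.303  0.053  0.126]
 [ 0.627 -0.102  0.054  0.13 ]]
[ 273   31   95  102 7631] ((0.6028456091880798, -0.13882356882095337), 0.050988487899303436) ((0.6027969121932983, -0.13865575194358826), (0.10057239234447479, 0.10095628350973129), 16.082347869873047)
```

```bash
python3 -m jog '{"translation":[[0.75,-0.06,0],[0.8,-0.06,0],[0.8,0,0],[0.8,0,0],[0.8,0,0],[0.8,0,0],[0.8,0,0],[0.6,0,0],[0,0,0]],"twist":[0,0,0,0,0,0,0,0,0]}'
python3 -m jog '{"translation":[[0,0,-0.3],[0,0,-0.25],[0,0,-0.2],[0,0,-0.15],[0,0,-0.15],[0,0,-0.15],[0,0,-0.15],[0,0,-0.15],[0,0,-0.15]],"twist":[0,0,0,0,0,0,0,0,0]}'
python3 - <<'E'
from rig import ctrl
from h import *
c=ctrl.capture("wrist");cv2.imwrite("pics/wrist2.png",c["frame"][:,:,::-1])
E
```

```text
time_s: 4.95
position: [0.6229, -0.2284, 0.0226]
tool_rot: [0.425, 0.567, -0.426, 0.563]
ft_force: [-1.1, -0.1, -0.2]
width: -0.002
time_s: 5.85
position: [0.6079, -0.1661, 0.0252]
tool_rot: [0.425, 0.565, -0.425, 0.565]
ft_force: [1.1, -2.1, 1.6]
width: 0.002
```

View pics/wrist2.png

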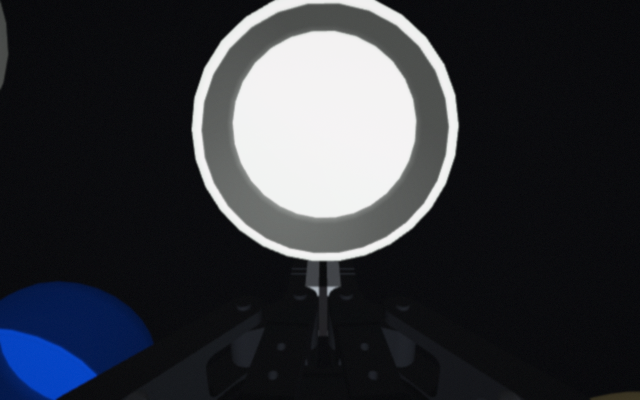

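```bash
python3 -m jog '{"translation":[[0,0,-0.15],[0,0,-0.15],[0,0,-0.15],[0,0,-0.15],[0,0,-0.15],[0,0,-0.15],[0,0,-0.15],[0,0,-0.15],[0,0,-0.15],[0,0,-0.15],[0,0,-0.15],[0,0,0]],"twist":[0,0,0,0,0,0,0,0,0,0,0,0]}'
python3 - <<'E'
from rig import ctrl
from h import *
for n in("wrist","top","side"):
    c=ctrl.capture(n);cv2.imwrite(f"pics/{n}3.png",c["frame"][:,:,::-1]);np.savez(n+"3.npz",**c)
E
```

```text
time_s: 7.1
position: [0.5894, -0.102, 0.0253]
tool_rot: [0.425, 0.565, -0.425, 0.565]
ft_force: [-0.4, -0.2, 0.3]
width: -0.001
```

View pics/wrist3.png

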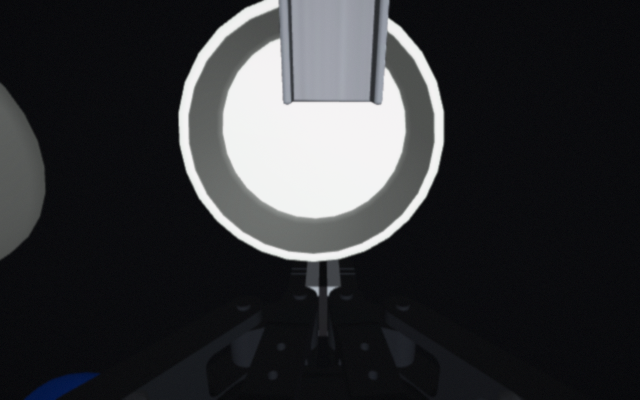

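View pics/side3.png

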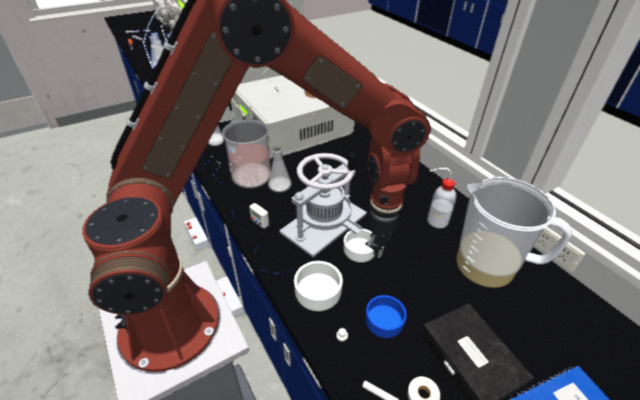

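Run:
```python
from h import *
c=load("wrist3")
for p in((288,101),(380,101)): print(p,[np.round(ray(c,p,z)[:2],4) for z in(.064,.076)], c["depth"][p[1]-4,p[0]])
w=cloud(c);print(w[95,334],w[60,334])
f=c["frame"];mm=(f.min(-1)>60).astype(np.uint8);n,l,st,ce=cv2.connectedComponentsWithStats(mm);i=l[150,315]
cn=max(cv2.findContours((l==i).astype(np.uint8),0,1)[0],key=cv2.contourArea)[:,0]
r=np.array([ray(c,x,.045)[:2] for x in cn if x[1]>30 and x[1]<255 and (x[0]<250 or x[0]>400 or x[1]>200)],np.float32)
A=np.c_[2*r,np.ones(len(r))];s=np.linalg.lstsq(A,(r**2).sum(1),rcond=None)[0];print("dish",s[:2],np.sqrt(s[2]+s[:2]@s[:2]))
```

```text
(288, 101) [array([ 0.5576, -0.0297]), array([ 0.5588, -0.0292])] 0.08793087
(380, 101) [array([ 0.5847, -0.0219]), array([ 0.5827, -0.0223])] 0.08746223
[ 0.57059366 -0.02414237  0.06623227] [ 0.5678362  -0.01493737  0.06641995]
dish [ 0.56784305 -0.04257826] 0.049710144473748975
```

```bash
python3 -m jog '{"translation":[[0,0,-0.12],[0,0,-0.12],[0,0,-0.12],[0,0,0],[0,0,0],[0,0,0.1],[0,0,0.3],[0,0,0.5],[0,0,0.5],[0,0,0]],"twist":[0,0,0,0,0,0,0,0,0,0]}'
python3 - <<'E'
from rig import ctrl
from h import *
c=ctrl.capture("wrist");cv2.imwrite("pics/wrist4.png",c["frame"][:,:,::-1]);np.savez("wrist4.npz",**c)
E
```

```text
time_s: 8.25
position: [0.6027, -0.1471, 0.0254]
tool_rot: [0.426, 0.563, -0.426, 0.565]
ft_force: [0.6, 0.1, -0.0]
width: 0.001
```

View pics/wrist4.png

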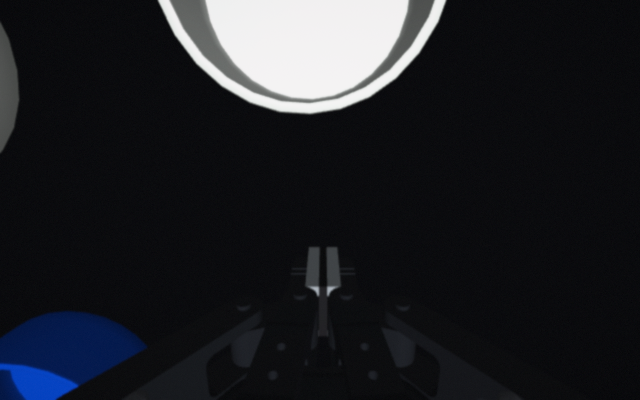

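```bash
python3 -m jog '{"translation":[[-0.5,0,0.2],[-0.85,0,0.2],[-0.9,0,0],[-0.9,0,0],[-0.9,0,0],[-0.9,0,0],[-0.9,0,0],[-0.9,0,0],[-0.9,0,0],[-0.5,0,0],[0,0,0]],"twist":[0,0,0,0,0,0,0,0,0,0,0]}'
python3 - <<'E'
from rig import ctrl
from h import *
for n in("wrist","side"):
  c=ctrl.capture(n);cv2.imwrite(f"pics/{n}5.png",c["frame"][:,:,::-1]);np.savez(n+"5.npz",**c)
E
```

```text
time_s: 9.4
position: [0.6067, -0.1589, 0.3545]
tool_rot: [0.426, 0.563, -0.425, 0.567]
ft_force: [0.3, 0.3, -0.6]
width: 0.001
```

View pics/wrist5.png

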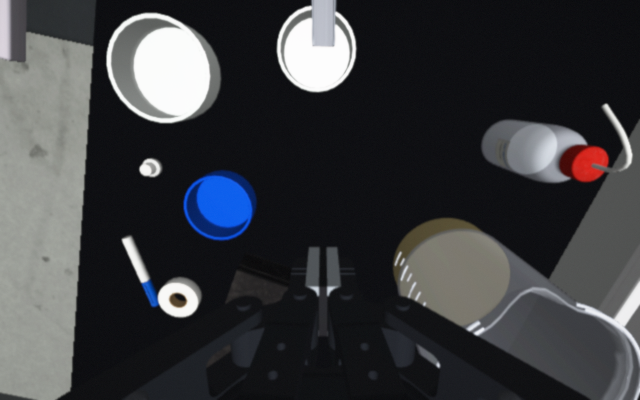

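```bash
python3 - <<'E'
from h import *
c=load("wrist5")
f=c["frame"];mm=(f.min(-1)>60).astype(np.uint8);n,l,st,ce=cv2.connectedComponentsWithStats(mm);i=l[60,300]
cn=max(cv2.findContours((l==i).astype(np.uint8),0,1)[0],key=cv2.contourArea)[:,0]
r=np.array([ray(c,x,.045)[:2] for x in cn if x[1]>15 and (x[0]<300 or x[0]>345 or x[1]>70)],np.float32)
A=np.c_[2*r,np.ones(len(r))];s=np.linalg.lstsq(A,(r**2).sum(1),rcond=None)[0];print("dish",s[:2],np.sqrt(s[2]+s[:2]@s[:2]))
print(ray(c,(323.5,45),.066))
E
python3 -m jog '{"translation":[[-0.3,0,-0.6],[-0.3,0,-0.6],[0,0,-0.6],[0,0,-0.6],[0,0,0]],"twist":[0,0,0,0,0]}'
python3 - <<'E'
from rig import ctrl
from h import *
for n in("wrist",):
  c=ctrl.capture(n);cv2.imwrite(f"pics/{n}6.png",c["frame"][:,:,::-1]);np.savez(n+"6.npz",**c)
E
```

```text
dish [ 0.5621885  -0.03038443] 0.05052104576434224
[ 0.57035106 -0.02514275  0.066     ]
time_s: 10.0
position: [0.578, -0.0637, 0.3744]
tool_rot: [0.425, 0.566, -0.425, 0.565]
ft_force: [-0.1, -1.5, -0.3]
width: -0.004
```

View pics/wrist6.png

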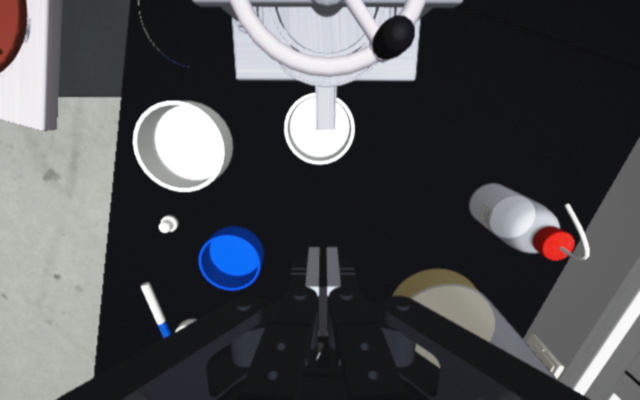

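Run:
```python
from h import *
c=load("wrist6");im=cv2.resize(c["frame"][0:90,220:440,::-1],None,fx=3.5,fy=3.5,interpolation=cv2.INTER_CUBIC);cv2.imwrite("pics/zw6.png",im)
o=-c["R"].T@c["t"];print(o)
for p in((393,36),(396,32),(399,28)):print(ray(c,p,.289))
w=cloud(c)
m=(w[...,2]>.215)&(w[...,2]<.3);print(m.sum())
q=w[:90,200:460][m[:90,200:460]]
h=q[q[:,2]>.245];print("handle pts",len(h),h.mean(0),h.min(0),h.max(0)); tp=h[h[:,2]>h[:,2].max()-.006];print(tp.mean(0),len(tp))
```

```text
[0.55633289 0.01254572 0.51744506]
[0.58828982 0.06067839 0.289     ]
[0.58933284 0.06335831 0.289     ]
[0.59036887 0.06602027 0.289     ]
5928
handle pts 1381 [0.58963653 0.06187399 0.28103867] [0.57943381 0.05249552 0.24530711] [0.6029298  0.07567506 0.29125854]
[0.59149374 0.06427875 0.28772558] 682
```

View pics/zw6.png

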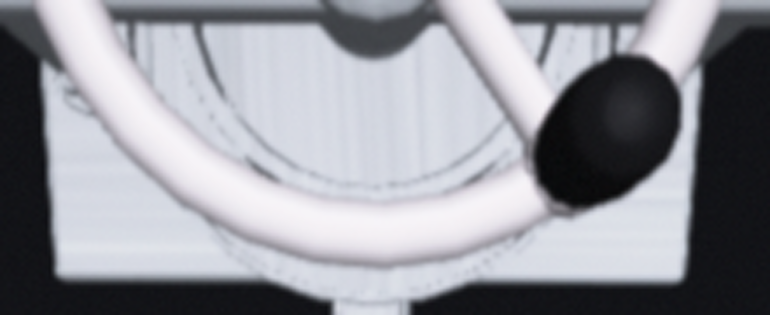

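Run:
```python
from h import *
from scipy.optimize import least_squares
for nm in("wrist6","top0"):
    c=load(nm);w=cloud(c);h0=np.array([.532,.107]);d=np.hypot(w[...,0]-h0[0],w[...,1]-h0[1])
    m=(d<.09)&(d>.06)&(w[...,2]>.212)&(w[...,2]<.240)&(c["frame"].min(-1)>130)
    q=w[m];r=least_squares(lambda p:np.hypot(q[:,0]-p[0],q[:,1]-p[1])-p[2],[.532,.107,.075],loss="soft_l1",f_scale=.003)
    print(nm,len(q),r.x,np.percentile(q[:,2],[5,50,95]))
```

```text
wrist6 3557 [0.53165573 0.10850067 0.07436189] [0.22541471 0.22941626 0.23130746]
top0 664 [0.5331144  0.10450763 0.07428154] [0.22205227 0.22868204 0.23484801]
```

```bash
python3 -m jog '{"translation":[[0,0.39,-0.71],[0,0.39,-0.71],[0,0.39,-0.71],[0,0.39,-0.71],[0,0.4,-0.73],[0,0,0],[0,0,0],[0,0,0],[0,0,0],[0,0,0],[0,0,0],[0,0,0]],"twist":[0,0,0,0,0,-1,-1,-1,-1,-1,-1,-1]}'
python3 -m jog '{"translation":[[0,0,0],[0,0,0],[0,0,0],[0,0,0],[0,0,0],[0,0,0],[0,0,0],[0,0,0],[0,0,0],[0,0,0]],"twist":[-1,-1,-1,-1,-1,-1,-1,-1,-1,0]}'
cat > look.py <<'E'
import sys
from rig import ctrl
from h import *
from scipy.spatial.transform import Rotation as Ro
H=np.array([.532,.107])
s=ctrl.state();R=Ro.from_quat(s["tool_rot"]).as_matrix();th=np.degrees(np.arctan2(R[1,1],R[0,1]))
p=np.array(s["position"]);d=np.r_[H-p[:2],0]@R[:,1:];print("t",s["time_s"],"theta",th.round(1),"pos",p.round(4),"hub in tool y,z mm",(d*1000).round(1),"q",np.round(s["qpos"],2).tolist(),"F",np.round(s["ft_force"],1))
for n in sys.argv[2:]:
    c=ctrl.capture(n);np.savez(f"{n}{sys.argv[1]}.npz",**c);cv2.imwrite(f"pics/{n}{sys.argv[1]}.png",c["frame"][:,:,::-1])
    w=cloud(c);g=c["frame"].max(-1)<60;r=np.hypot(w[...,0]-H[0],w[...,1]-H[1])
    m=g&(w[...,2]>.24)&(w[...,2]<.295)&(r<.095)&(r>.055)
    if m.sum()>10: q=w[m];print(n,"handle?",m.sum(),q.mean(0).round(4))
E
python3 look.py 7 wrist
```

```text
time_s: 11.25
position: [0.6152, 0.0918, 0.3739]
tool_rot: [0.108, 0.699, -0.109, 0.698]
ft_force: [0.3, -0.7, -0.1]
width: -0.002
time_s: 12.25
position: [0.6152, 0.092, 0.374]
tool_rot: [-0.322, 0.63, 0.322, 0.629]
ft_force: [-0.1, 0.6, 0.3]
width: -0.004
t 12.25 theta 144.1 pos [0.6152 0.092  0.374 ] hub in tool y,z mm [ 76.2 -36.5] q [0.03, 0.48, 0.5, 1.59, -0.0, -0.91] F [-0.1  0.6  0.3]
wrist handle? 785 [0.59   0.062  0.2845]
```

View pics/wrist7.png

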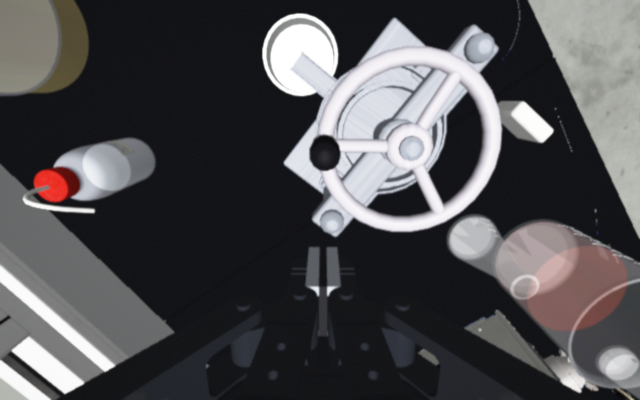

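```bash
python3 - <<'E'
from h import *
from scipy.optimize import least_squares
c=load("wrist7");w=cloud(c);h0=np.array([.532,.107]);d=np.hypot(w[...,0]-h0[0],w[...,1]-h0[1])
print("hub",ray(c,(409,147),.2435),"handle",ray(c,(324,153),.289))
m=(d<.09)&(d>.06)&(w[...,2]>.212)&(w[...,2]<.240)&(c["frame"].min(-1)>130)
q=w[m];r=least_squares(lambda p:np.hypot(q[:,0]-p[0],q[:,1]-p[1])-p[2],[.532,.107,.075],loss="soft_l1",f_scale=.003);print(r.x)
E
python3 -m jog '{"translation":[[0.6,0,0],[0.6,0,0],[0.6,0,0],[0.6,0,0],[0.5,0,0],[0.2,0,0],[0,0,0]],"twist":[0,0,0,0,0,0,0]}'
python3 look.py 8 wrist
```

```text
hub [0.53360319 0.10535993 0.2435    ] handle [0.59013444 0.06152126 0.289     ]
[0.53223852 0.1075918  0.07356186]
time_s: 13.0
position: [0.6144, 0.0925, 0.2502]
tool_rot: [-0.32, 0.631, 0.321, 0.63]
ft_force: [-0.2, 0.6, 0.8]
width: -0.002
t 13.0 theta 143.9 pos [0.6144 0.0925 0.2502] hub in tool y,z mm [ 75.1 -36.8] q [0.03, 0.47, 0.17, 1.27, -0.0, -0.91] F [-0.2  0.6  0.8]
wrist handle? 5501 [0.5959 0.0698 0.2807]
```

View pics/wrist8.png

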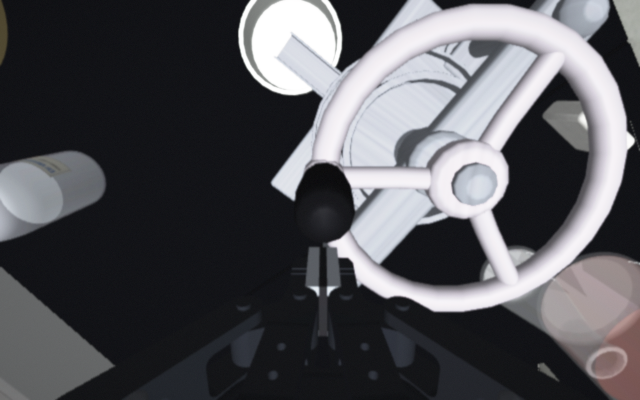

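```bash
python3 -m jog '{"translation":[[0,0,-0.15],[0,0,-0.15],[0,-0.044,-0.166],[0,-0.044,-0.166],[0,-0.044,-0.166],[0,-0.044,-0.166],[0,-0.044,-0.166],[0,-0.044,-0.166]],"twist":[0,0,0.625,0.625,0.625,0.625,0.625,0.625]}'
python3 look.py 9 wrist
```

```text
time_s: 13.85
position: [0.5859, 0.0488, 0.2521]
tool_rot: [-0.146, 0.691, 0.146, 0.693]
ft_force: [2.2, 1.3, -2.7]
width: -0.003
t 13.85 theta 113.8 pos [0.5859 0.0488 0.2521] hub in tool y,z mm [ 75.  -25.8] q [-0.04, 0.4, 0.06, 1.23, 0.0, -0.46] F [ 2.2  1.3 -2.7]
wrist handle? 5070 [0.5644 0.0412 0.2791]
```

View pics/wrist9.png

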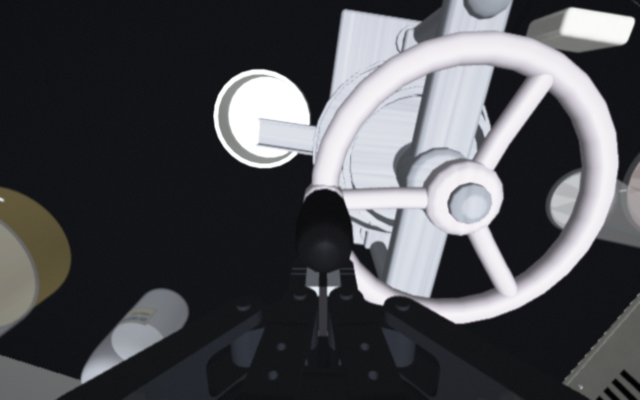

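```bash
python3 -m jog '{"translation":[[0,-0.044,-0.166],[0,-0.044,-0.166],[0,-0.044,-0.166],[0,-0.044,-0.166],[0,-0.044,-0.166],[0,-0.044,-0.166],[0,-0.044,-0.166],[0,-0.044,-0.166],[0,-0.044,-0.166],[0,-0.044,-0.166],[0,-0.044,-0.166],[0,-0.044,-0.166]],"twist":[0.625,0.625,0.625,0.625,0.625,0.625,0.625,0.625,0.625,0.625,0.625,0.625]}'
python3 look.py 10 wrist side
```

```text
time_s: 15.1
position: [0.5087, 0.0329, 0.252]
tool_rot: [0.219, 0.672, -0.219, 0.673]
ft_force: [2.8, -3.0, -3.4]
width: -0.001
t 15.1 theta 53.9 pos [0.5087 0.0329 0.252 ] hub in tool y,z mm [ 73.6 -24.8] q [-0.08, 0.25, -0.16, 1.16, -0.0, 0.55] F [ 2.8 -3.  -3.4]
wrist handle? 5057 [0.4899 0.0474 0.2786]
side handle? 138 [0.488  0.037  0.2663]
```

View pics/wrist10.png

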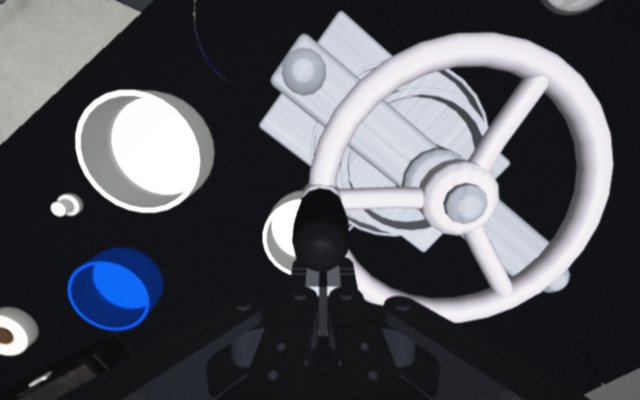

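View pics/side10.png

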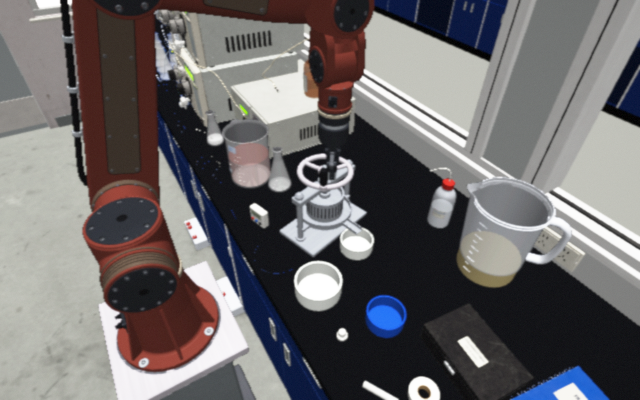

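```bash
python3 -m jog '{"translation":[[0,-0.044,-0.166],[0,-0.044,-0.166],[0,-0.044,-0.166],[0,-0.044,-0.166],[0,-0.044,-0.166],[0,-0.044,-0.166],[0,-0.044,-0.166],[0,-0.044,-0.166],[0,-0.044,-0.166],[0,-0.044,-0.166],[0,-0.044,-0.166],[0,-0.044,-0.166]],"twist":[0.625,0.625,0.625,0.625,0.625,0.625,0.625,0.625,0.625,0.625,0.625,0.625]}'
python3 look.py 11 wrist
python3 -m jog '{"translation":[[0,-0.044,-0.166],[0,-0.044,-0.166],[0,-0.044,-0.166],[0,-0.044,-0.166],[0,-0.044,-0.166],[0,-0.044,-0.166],[0,-0.044,-0.166]],"twist":[0.625,0.625,0.625,0.625,0.625,0.625,0.625]}'
python3 look.py 12 wrist
```

```text
time_s: 16.4
position: [0.4561, 0.0921, 0.2515]
tool_rot: [-0.525, -0.473, 0.526, -0.474]
ft_force: [-0.3, -3.2, -2.6]
width: 0.001
t 16.4 theta -6.0 pos [0.4561 0.0921 0.2515] hub in tool y,z mm [ 74.  -22.7] q [0.04, 0.17, -0.26, 1.14, -0.0, 1.72] F [-0.3 -3.2 -2.6]
wrist handle? 5012 [0.4572 0.1162 0.2775]
time_s: 17.15
position: [0.4607, 0.1393, 0.2512]
tool_rot: [-0.642, -0.294, 0.644, -0.294]
ft_force: [-2.0, -2.3, -2.2]
width: 0.003
t 17.15 theta -40.9 pos [0.4607 0.1393 0.2512] hub in tool y,z mm [ 75.1 -22.2] q [0.14, 0.2, -0.22, 1.15, -0.0, 2.43] F [-2.  -2.3 -2.2]
wrist handle? 5041 [0.4744 0.1582 0.277 ]
```

View pics/wrist12.png

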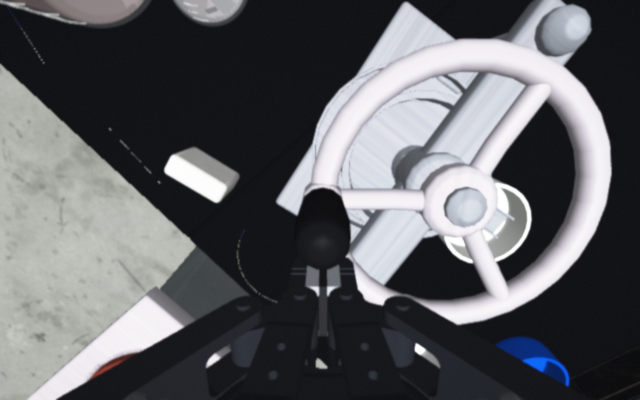

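```bash
python3 -m jog '{"translation":[[0,0,0.2],[0,0,0.2],[-0.5,0,0],[-0.5,0,0],[-0.5,0,0],[0,0,0],[0,0,0],[0,0,0],[0,0,0],[0,0,0],[0,0,0],[0,0,0]],"twist":[0,0,0,0,0,-1,-1,-1,-1,-1,-1,-1]}'
python3 -m jog '{"translation":[[0,0,0],[0,0,0],[0,0,0],[0,0,0],[0,0,0],[0,0,0],[0,0,0],[0,0,0],[0,0,0],[0,0,0],[0,0,0]],"twist":[-1,-1,-1,-1,-1,-1,-1,-1,-1,-1,-1]}'
python3 -m jog '{"translation":[[0,0,0],[0,0,0],[0,0,0],[0,0,0],[0,0,0],[0,0,0]],"twist":[-1,-1,-1,-1,-0.5,0]}'
python3 look.py 13 wrist top side
```

```text
time_s: 18.4
position: [0.4504, 0.1269, 0.3117]
tool_rot: [0.428, 0.563, -0.428, 0.563]
ft_force: [-0.2, -0.3, -0.7]
width: 0.002
time_s: 19.5
position: [0.4504, 0.1269, 0.3116]
tool_rot: [-0.083, 0.702, 0.083, 0.702]
ft_force: [0.4, -1.0, -0.5]
width: -0.0
time_s: 20.1
position: [0.4504, 0.127, 0.3116]
tool_rot: [-0.295, 0.643, 0.294, 0.643]
ft_force: [0.3, 0.6, -0.6]
width: -0.001
t 20.1 theta 139.2 pos [0.4504 0.127  0.3116] hub in tool y,z mm [-74.8  38.2] q [0.12, 0.15, -0.13, 1.3, 0.0, -0.74] F [ 0.3  0.6 -0.6]
side handle? 103 [0.4731 0.1524 0.2628]
```

View pics/wrist13.png

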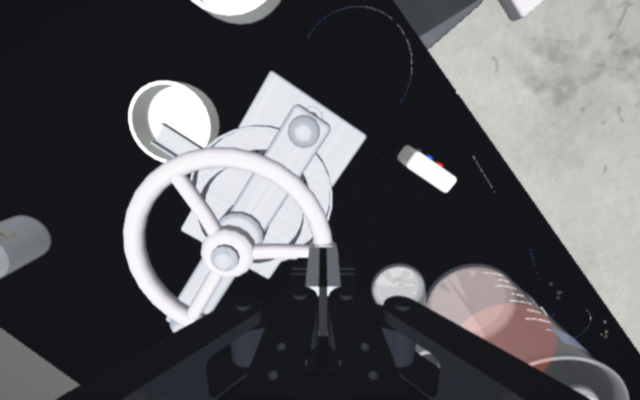

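View pics/side13.png

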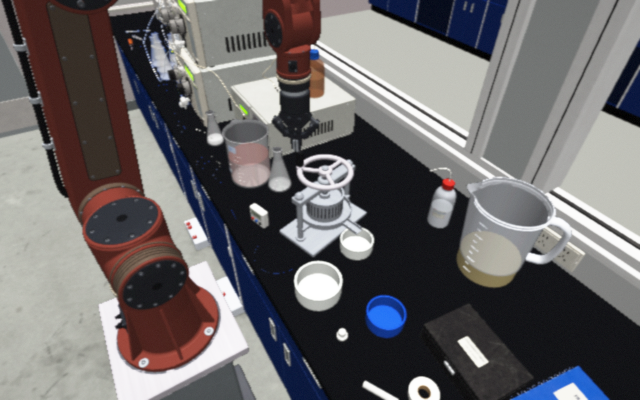

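```bash
python3 -m jog '{"translation":[[0.5,0,0],[0.5,0,0],[0.5,0,0],[0,0,0.15],[0,0,0.15],[0,0.044,0.166],[0,0.044,0.166],[0,0.044,0.166],[0,0.044,0.166],[0,0.044,0.166],[0,0.044,0.166]],"twist":[0,0,0,0,0,0.625,0.625,0.625,0.625,0.625,0.625]}'
python3 look.py 14 wrist side
```

```text
time_s: 21.35
position: [0.4839, 0.169, 0.252]
tool_rot: [-0.116, 0.698, 0.116, 0.697]
ft_force: [-2.8, -1.5, -1.8]
width: 0.009
t 21.35 theta 108.9 pos [0.4839 0.169  0.252 ] hub in tool y,z mm [-74.2  25.4] q [0.19, 0.26, -0.14, 1.17, -0.0, -0.14] F [-2.8 -1.5 -1.8]
wrist handle? 1631 [0.4806 0.1696 0.2784]
side handle? 83 [0.4972 0.1648 0.264 ]
```

View pics/wrist14.png

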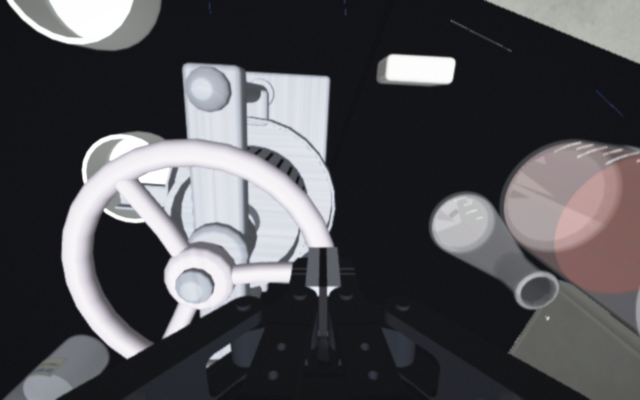

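```bash
python3 -m jog '{"translation":[[0,0.044,0.166],[0,0.044,0.166],[0,0.044,0.166],[0,0.044,0.166],[0,0.044,0.166],[0,0.044,0.166],[0,0.044,0.166],[0,0.044,0.166],[0,0.044,0.166],[0,0.044,0.166],[0,0.044,0.166],[0,0.044,0.166]],"twist":[0.625,0.625,0.625,0.625,0.625,0.625,0.625,0.625,0.625,0.625,0.625,0.625]}'
python3 look.py 15 wrist side
python3 -m jog '{"translation":[[0,0.044,0.166],[0,0.044,0.166],[0,0.044,0.166],[0,0.044,0.166],[0,0.044,0.166],[0,0.044,0.166],[0,0.044,0.166],[0,0.044,0.166],[0,0.044,0.166],[0,0.044,0.166]],"twist":[0.625,0.625,0.625,0.625,0.625,0.625,0.625,0.625,0.625,0.625]}'
python3 look.py 16 wrist side
```

```text
time_s: 22.65
position: [0.5621, 0.1779, 0.2517]
tool_rot: [0.248, 0.663, -0.247, 0.662]
ft_force: [-2.1, 1.3, -2.1]
width: -0.001
t 22.65 theta 49.0 pos [0.5621 0.1779 0.2517] hub in tool y,z mm [-73.3  23.7] q [0.18, 0.41, 0.07, 1.23, 0.0, 0.9] F [-2.1  1.3 -2.1]
wrist handle? 1631 [0.5589 0.1821 0.2782]
side handle? 120 [0.5739 0.1606 0.2641]
time_s: 23.75
position: [0.6064, 0.128, 0.2518]
tool_rot: [0.504, 0.496, -0.503, 0.496]
ft_force: [-0.8, 3.3, -3.3]
width: 0.001
t 23.75 theta -0.8 pos [0.6064 0.128  0.2518] hub in tool y,z mm [-74.1  22.1] q [0.09, 0.47, 0.16, 1.27, 0.0, 1.68] F [-0.8  3.3 -3.3]
wrist handle? 1562 [0.6065 0.1337 0.2781]
side handle? 156 [0.6014 0.1078 0.2656]
```

View pics/wrist16.png

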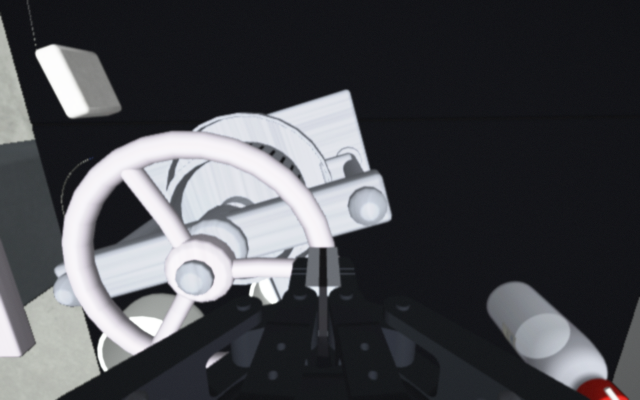

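View pics/side16.png

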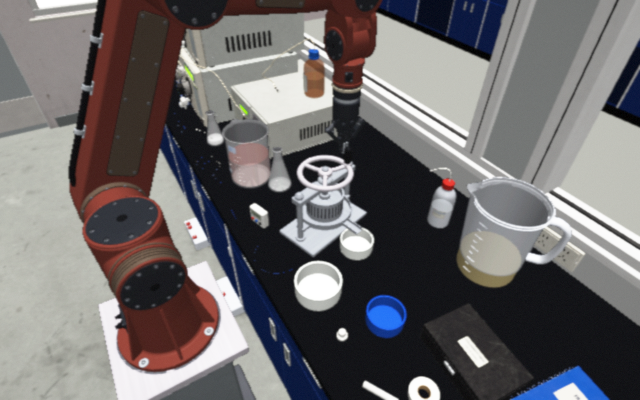

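```bash
python3 -m jog '{"translation":[[0,0.044,0.166],[0,0.044,0.166],[0,0.044,0.166],[0,0.044,0.166],[0,0.044,0.166],[0,0.044,0.166],[0,0,0],[0,0,0]],"twist":[0.625,0.625,0.625,0.625,0.625,0.625,0,0]}'
python3 look.py 17 wrist side
python3 -m jog '{"translation":[[0,0,-0.15],[0,0,-0.35],[-0.6,0,-0.5],[-0.8,0,-0.8],[-0.8,0,-0.8],[-0.8,0,-0.8],[0,0,-0.8],[0,0,-0.8],[0,0,0],[0,0,0]],"twist":[0,0,0,0,0,0,0,0,0,0]}'
python3 look.py 18 side top wrist
python3 - <<'E'
from h import *
a=cv2.imread("pics/top18.png")[135:255,230:430];b=cv2.imread("pics/side18.png")[140:290,250:430]
cv2.imwrite("pics/ztop18.png",cv2.resize(a,None,fx=4,fy=4,interpolation=cv2.INTER_CUBIC))
cv2.imwrite("pics/zside18.png",cv2.resize(b,None,fx=4,fy=4,interpolation=cv2.INTER_CUBIC))
E
```

```text
time_s: 24.65
position: [0.6074, 0.0868, 0.2518]
tool_rot: [0.615, 0.35, -0.614, 0.35]
ft_force: [-0.2, 0.4, 0.8]
width: 0.002
t 24.65 theta -30.6 pos [0.6074 0.0868 0.2518] hub in tool y,z mm [-75.2  21. ] q [0.02, 0.45, 0.14, 1.26, -0.0, 2.13] F [-0.2  0.4  0.8]
wrist handle? 1601 [0.6081 0.0917 0.2792]
side handle? 144 [0.5951 0.0694 0.2685]
time_s: 25.75
position: [0.7016, 0.2392, 0.3616]
tool_rot: [-0.615, -0.349, 0.615, -0.349]
ft_force: [-0.0, 0.4, 0.7]
width: 0.004
t 25.75 theta -30.9 pos [0.7016 0.2392 0.3616] hub in tool y,z mm [-77.8 200.4] q [0.23, 0.88, 1.21, 1.9, -0.0, 2.34] F [-0.   0.4  0.7]
side handle? 99 [0.5917 0.0618 0.2628]
top handle? 43 [0.5935 0.0619 0.2717]
```

View pics/zside18.png

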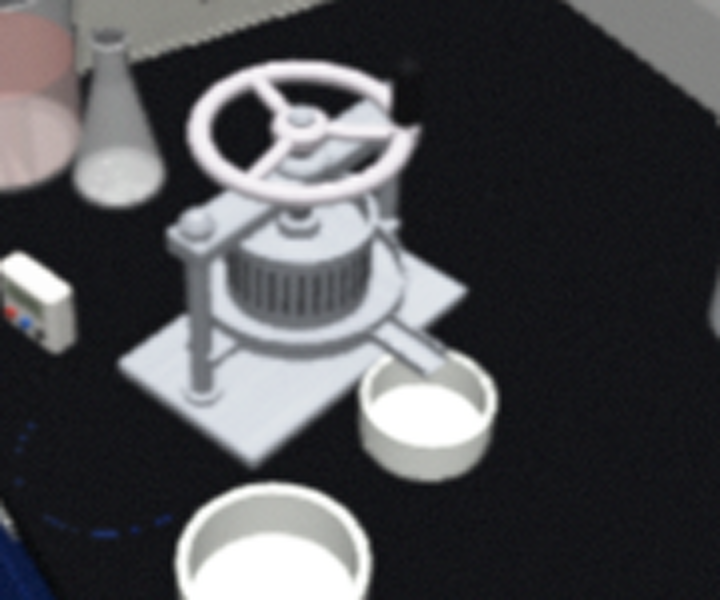

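View pics/ztop18.png

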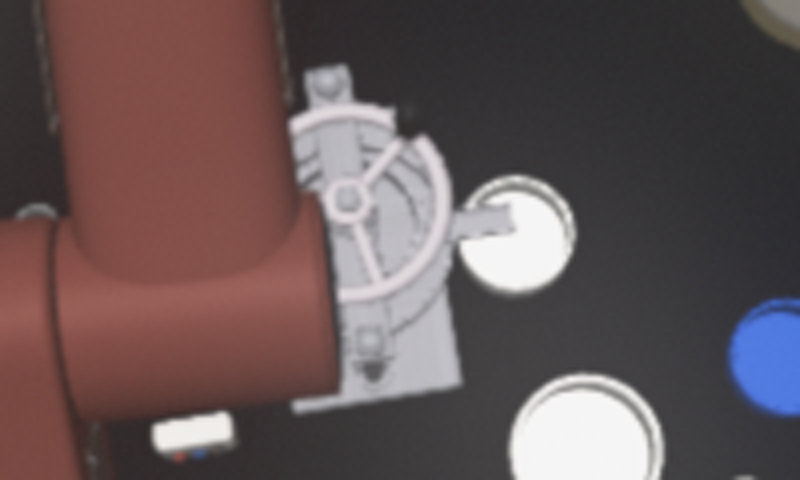

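View pics/wrist18.png

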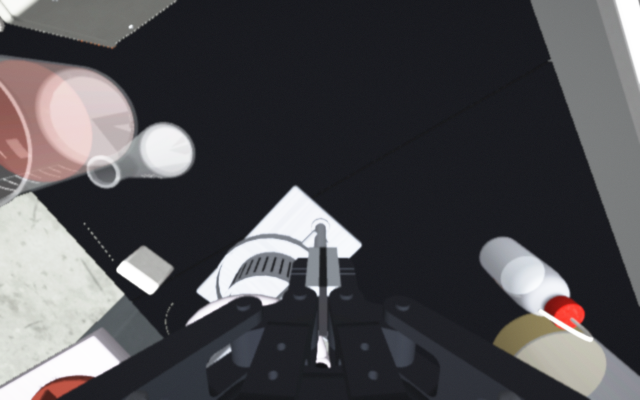

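Run:
```python
from h import *
H=np.array([.532,.107])
for n in("top","side"):
  for k,dz in((0,0),(18,-.008)):
    c=load(f"{n}{k}");w=cloud(c);g=c["frame"].max(-1)<60;r=np.hypot(w[...,0]-H[0],w[...,1]-H[1])
    m=g&(w[...,2]>.243+dz)&(w[...,2]<.295+dz)&(r<.1)&(r>.05)
    n_,l,st,ce=cv2.connectedComponentsWithStats(m.astype(np.uint8));i=1+np.argmax(st[1:,4]);q=w[l==i];a=q.mean(0)
    # gap in rim: light pixels near rim plane, radial band -> spokes angle
    s=(c["frame"].min(-1)>120)&(r>.025)&(r<.062)&(abs(w[...,2]-(.2235+dz))<.016)
    p=w[s][:,:2]-H;ang=np.arctan2(p[:,1],p[:,0]);ph=np.angle(np.exp(3j*ang).mean())/3
    print(n,k,st[i,4],a.round(4),"phi",np.degrees(np.arctan2(a[1]-H[1],a[0]-H[0])).round(1),"spoke3",np.degrees(ph).round(1),s.sum())
c=load("side18");
# dish
for k in("top18","side18"):
    c=load(k);w=cloud(c);f=c["frame"].astype(int);m=(f.min(-1)>110)&(f.max(-1)-f.min(-1)<40)&(w[...,2]>.034)&(w[...,2]<.05)&(np.hypot(w[...,0]-.565,w[...,1]+.03)<.07)
    q=w[m];print(k,m.sum(),cv2.minEnclosingCircle(q[:,:2].astype(np.float32)))
for nm,b in(("timer",(slice(200,230),slice(240,280))),):
    print(nm,np.abs(load("side0")["frame"][b].astype(int)-load("side18")["frame"][b]).mean())
d=np.abs(load("side0")["frame"].astype(int)-load("side18")["frame"]).max(-1)>60
print("stopper diff",d[320:350,325:360].sum(),"flask",d[145:195,265:292].sum(),"timer",d[195:232,245:275].sum())
```

```text
top 0 51 [0.5913 0.0581 0.2795] phi -39.5 spoke3 -36.2 130
top 18 43 [0.5935 0.0619 0.2717] phi -36.3 spoke3 -31.4 86
side 0 108 [0.5887 0.0578 0.2688] phi -40.9 spoke3 -36.2 122
side 18 109 [0.5917 0.0617 0.2604] phi -37.2 spoke3 -32.7 119
top18 105 ((0.5666633248329163, -0.03394709527492523), 0.05143914744257927)
side18 180 ((0.5622101426124573, -0.030930830165743828), 0.051146283745765686)
timer 1.4675
stopper diff 0 flask 0 timer 0
```

```bash
python3 -c "
from rig import ctrl
print(ctrl.state()['time_s'],ctrl.finish_job())"
```

```text
the job is handed in; nothing more can be done
25.9 None
```

I slid the smaller white dish under the spout with closed fingertips. Then I pushed the hand wheel round clockwise by its handle from behind, in two half-turns with one re-approach, and handed the job in at 25.9 s.

**Dish:** in the last checks its centre was about 9 to 10 mm from the spout lip (30 mm allowed), and it looked flat on the bench.

**Wheel:** it ended about 3 to 5° short of one full turn (15° allowed). Handle and spoke angles gave slightly different values: 3 to 4° from the handle and 3.5 to 5° from the spokes.

**Bystanders:** the side camera's before and after pictures showed no change at the timer, stopper or flask.

**Forces and clearance:** the wrist force read about 5 N or less at each check. The arm was backed well clear before I handed in.

No check failed. The main disagreement was in the hub position, about 4 mm between cameras, which didn't affect the push.

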